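# Seat and drift out the test arbor of a lab mixer drive

## Robot

A 6-joint arm with a two-finger parallel gripper is mounted at the origin on the work surface. World frame = base frame: x ahead of the robot, y to its left, z up, the work surface at z = 0. Lengths are in m, angles in degrees, forces in N, time in s.
With the tool pointing down it reaches from about 0.25 to 0.725 m from the base axis. Payload 9.7 kg.
Tool frame: the origin (TCP) lies midway between the tips of the shut fingers; the grasp point (between the pads) lies 19 mm behind it (grip_point_offset is the distance from the TCP to the grasp point, in m); y points along the fingers, z is the direction in which the jaws open and shut, and the axes are right-handed (so a half turn about y gives the same grasp; the last joint's range is limited). The gripper opens to 85 mm and grips with 20 to 120 N. Pads are 22 mm wide; open, the fingers measure 114 mm over their backs; the gripper's body (76 mm by 85 mm) begins 54 mm behind the grasp point. The pads swing forward as they close: fully open they stand 13 mm farther back than shut.
Start: joints at [-64.114, 4.979, 10.078, 95.1, 0, 90], TCP at [0.24, -0.495, 0.231] pointing down, gripper open.
Joint ranges: [-179.16, 179.16], [-48.56, 103.87], [-65.8, 70.77], [-126.05, 130.52], [-82.76, 87.17], [-180, 180]. Speed limits (degrees/s): [127.2, 127.2, 147.25, 180, 180, 180].

## Interface

Orientations are given as [roll, pitch, yaw] about the fixed x, y, z axes, in that order (R = Rz(yaw) Ry(pitch) Rx(roll)).
In Python, from workcell import get_obs, camera, job_done, grip_point_offset gives the robot as it stands.
- The arm moves only by the tool move_arm, never from a script. Its argument "deltas" is a list that holds one entry, the list of rows, each a list of 4 numbers: the shift along the tool's x, y, z in m, then the turn about the tool's y in degrees. A call has 1 to 5 rows; each row is the pose to reach, as a shift and turn from the pose commanded when the call began, along the tool's axes at that moment; what a row does not reach only later rows make up. A row lasts 1/10 s, in which the tool goes at most 50 mm and 8.59 degrees, less where a joint would pass 70% of its speed; a pose out of reach is approached as far as the arm can. A call with a gripper value outside its range is refused whole. "claw" is the finger opening in m, from 0 to 0.0854, set as the call begins (left out, the last holds). The fingers move at their own pace and stop on an object; "newtons" is the grip in N (left out, the last holds). Time passes only in rows, so rows that repeat a pose let the fingers close. It gives the time, the measured TCP pose, the force and the opening at its end, in the units of the state.
- get_obs(): the state, without advancing time (a new reading comes with each control period).
- camera(name): name is "side" or "top" or "wrist"; returns a dict with "color" (420x560x3 uint8, blue, green, red), "range_z" (420x560 float32, m along the optical axis (not along the pixel's ray), 0 where there is no reading), "fx", "fy", "cx", "cy" (pixels), "T" (4x4, takes a point from camera to world coordinates). Camera axes: x right, y down, z forward; pixel columns grow to the right and rows downward; lengths in m; the calibration is good to about 2 mm. The wrist camera is an equidistant fisheye: a pixel r from the principal point sees the ray r / f radians off the axis. A picture is of the moment at which its call begins.
- job_done(): hands the job in, once; it reports no verdict.
The state is a dict: "time": time; "q": joint angles; "qd": joint speeds; "joint_efforts": joint torques, N m; "ee_pos": TCP position; "tcp_rot": TCP orientation; "wrist_force": force on the tool from outside, world axes, zero at the start; "torque": the same for the moment, N m; "opening": finger opening in m.
Only numpy, scipy, OpenCV 4.12 (cv2) and the standard library are available. Lean on these libraries where they do the work, as an engineer would, in place of code of your own. Each camera call takes 0.05 s, during which the arm holds its last target. There are 200 camera calls.

## Task

Check the mixer drive's taper: take the blue-headed test arbor from the rack, press it gently into the drive socket with a twisting push until its tang finds the drive slot and it snaps fully home, and let go. Then free it by driving the red-handled wedge through the window under it, and leave the arbor standing loose and raised on the wedge, with the wedge left fully driven in. Leave the tube, bottle and jar where they are.

Things in the scene. Friction and masses are not known exactly. Their poses are not given: they have to be found in the camera images.
- arbor_grip (a point): Centre of the blue square head (30 x 30 mm, 42 mm high, flats across its x and y) of the loose steel test arbor, 132 mm long, 0.35 kg, z up along its axis. Below this point: head to 21 mm, flange (40 mm diameter) from 22 to 30 mm, tapered shank from 30 to 84 mm, tang to 112 mm. It hangs by its flange, shank down, in an end notch of the rack: lift it straight up.
- arbor_foot (a point): Foot of the arbor's flat tang: 15 mm wide along the arbor's x, 7 mm thick along its y, 28 mm long. Above it the tapered shank widens from 17 to 28 mm diameter over 54 mm, with a groove half-way. This point lies on the axis, 112 mm below the head's centre.
- socket_mouth (a point): Centre of the top of the fixed drive socket (black housing 80 mm along its x, 50 mm along its y; aluminium top 112 mm above the bench), at the mouth of the tapered bore (31 mm wide); z up. Fully home, the flange lies on the top plate, the head's centre 30 mm above this point. Springs then hold it against a pull of some 40 N. Its bearings are delicate: do not press with over 30 N.
- drive_plate (a point): Point on the socket's axis, 57 mm below the mouth: top of a stiff drive plate with a 19 x 10 mm slot for the tang, deep and hard to see. The slot's long side lies within 0.6 rad either side of the socket's x, unknown: feel for it. Until the tang lines up (to some 0.12 rad; half turns alike) the flange stops 25 mm above home. Then it slides down against springs (about 10 N) and snaps home.
- slot_floor (a point): Point on the socket's axis on the floor of the wedge window, 12 mm above the bench; axes as the mouth's. The window runs through along the socket's y, 22 mm wide, 35 mm high. A ledge at floor height, 50 mm wide, runs out to 150 mm from the axis on the -y side; the wedge is driven from there towards +y. The seated tang's foot is 18 mm above the floor.
- wedge_grip (a point): Centre of the red handle block (28 mm along its x, 22 mm wide, 36 mm high) of the loose steel wedge, 14 mm wide, 0.3 kg, lying flat. This point is 47 mm above its underside; its x points from handle to tip. Fully driven, this point is about 78 mm from the socket's axis (under 70 the gripper may strike the housing). Driving takes up to about 25 N; the steel is slippery.
- wedge_tip (a point): Underside of the wedge's tip, 174 mm ahead of the handle's centre along the wedge's x. The upper face rises from 8 mm height at the tip to 29 mm at 85 mm behind the tip, and is level from there back to the handle.
- tube_cap (a point): Centre of the orange cap (38 mm diameter, 18 mm high) of a sample tube hanging in the rack's other end notch, 120 mm from the arbor's. To be left alone.
- rack: Fixed white rack, 70 x 200 x 100 mm (x, y, z), origin under its centre; three notches 32 mm wide, 60 mm apart along y, open towards its -x.
- reagent_mid (a point): Middle of a white bottle with a blue cap, 54 mm diameter, 120 mm high. To be left alone.
- jar_mid (a point): Middle of an amber jar, 56 mm diameter, 65 mm high. To be left alone.

How it is judged (in metres and radians):
On the way, in this order (a step that is already met when the one before it is completed fails the run):
1. the arbor is seated fully home (flange within 2 mm of the top plate, upright, on the axis) and let go (z of arbor_grip in the frame of socket_mouth below 0.032 m and horizontal distance between arbor_grip and socket_mouth below 0.006 m and angle between arbor_grip's own z axis and vertical below 0.08 rad and contact force between the fingers and arbor below 0.2 N), for 0.2 s.
2. the wedge, driven in under the seated arbor, presses up on its foot (contact force between wedge and arbor above 1 N and z of arbor_grip in the frame of socket_mouth below 0.036 m and contact force between the fingers and arbor below 0.2 N), for 0.02 s.
3. the wedge lifts the arbor free (at least 7 mm) without a pull from the fingers (z of arbor_grip in the frame of socket_mouth between 0.037 and 0.048 m and horizontal distance between arbor_grip and socket_mouth below 0.01 m and contact force between wedge and arbor above 0.2 N and contact force between the fingers and arbor below 0.2 N), for 0.05 s.
At the end, for the whole second after the job is handed in: The arbor stands in the socket raised 7 to 18 mm above home, within 10 mm of the axis and 0.15 rad of upright; the wedge is left in the window with its handle centre 30 to 100 mm from the socket's axis; both at rest (z of arbor_grip in the frame of socket_mouth between 0.037 and 0.048 m and horizontal distance between arbor_grip and socket_mouth below 0.01 m and angle between arbor_grip's own z axis and vertical below 0.15 rad and y of wedge_grip in the frame of slot_floor between -0.1 and -0.03 m and linear speed of each of arbor, wedge below 0.02 m/s); the robot touches nothing.
It fails at once if the tube, bottle or jar is moved more than 30 mm (distance of any of tube_cap, reagent_mid, jar_mid from where it was at the start of the episode above 0.03 m).
It fails at once if the arbor is rammed: its contact forces on the socket, the springs' squeeze (up to 50 N) included, add up to over 90 N (contact force between arbor and socket above 90 N).
It also fails if it takes over 58 s, if anything falls off the work surface, if the arm or the gripper's body presses on something with over 40 N, if the wrist force passes 120 N, or if a joint passes its speed limit or range.

## Working session

There is one attempt and no reset: what is moved stays moved. The work goes in short steps, Python scripts to look and compute and a tool call to move; the robot and the scene stay as the last step left them, time stands still between calls to the robot, and variables do not carry over. Pictures are saved under pics/ and viewed, about 8 in all and at most 12, crops included, and the job is handed in when it is done.

Besides the shell and the picture viewer there is one more tool, called as a command line: name --argument value ..., lists and objects as JSON in quotes. move_arm: Moves the arm, as the interface text tells. Its arguments: {"type":"object","properties":{"deltas":{"type":"array"},"claw":{"type":"number"},"newtons":{"type":"number"}},"required":["deltas"]}

```bash
mkdir -p pics; cat > h.py <<'E'
import numpy as np, cv2
from workcell import get_obs, camera, job_done, grip_point_offset
def P(c,u,v,d=None):
    u0,v0=int(round(u)),int(round(v))
    if d is None:
        w=c["range_z"][v0-1:v0+2,u0-1:u0+2]; d=np.median(w[w>0]) if (w>0).any() else 0
    return (c["T"]@[(u-c["cx"])/c["fx"]*d,(v-c["cy"])/c["fy"]*d,d,1])[:3]
E
ls; python3 - <<'E'
from h import *
print(get_obs(),grip_point_offset)
for n in ("top","side"):
    c=camera(n); np.savez(f"{n}0.npz",**c); cv2.imwrite(f"pics/{n}0.png",c["color"]); print(n,c["fx"],c["cx"],c["cy"],c["T"].round(3).tolist())
E
```

```text
h.py
pics
{'time': 0.0, 'q': array([-6.41137104e+01,  5.01073318e+00,  1.00334430e+01,  9.50993787e+01,
       -9.26253179e-04,  8.99988656e+01]), 'qd': array([ 0.02067942, -0.02850884,  0.05733947, -0.00269495, -0.01261692,
        0.02816521]), 'joint_efforts': array([-4.30910518e-06, -5.20387852e+01,  4.64809406e+01,  1.61589333e-02,
       -7.12288306e-05, -2.86328721e-06]), 'ee_pos': array([ 0.24001599, -0.49460515,  0.23057753]), 'tcp_rot': array([-9.00766688e+01, -9.24734434e-04, -1.54112575e+02]), 'wrist_force': array([-0.97319477,  0.07650631,  0.49191815]), 'torque': array([-0.00289508,  0.01034056,  0.01252555]), 'opening': 0.08557570011376771} 0.0187
top 467.40848296932256 280.44433825448675 216.2335705917301 [[-0.023, -0.999, 0.03, 0.503], [-1.0, 0.023, -0.002, 0.021], [0.001, -0.03, -1.0, 1.297], [0.0, 0.0, 0.0, 1.0]]
side 448.46053675308485 278.155355142788 215.33008150834002 [[-0.985, -0.113, 0.132, 0.398], [-0.174, 0.669, -0.722, 0.819], [-0.006, -0.734, -0.679, 0.84], [0.0, 0.0, 0.0, 1.0]]
```

View pics/top0.png

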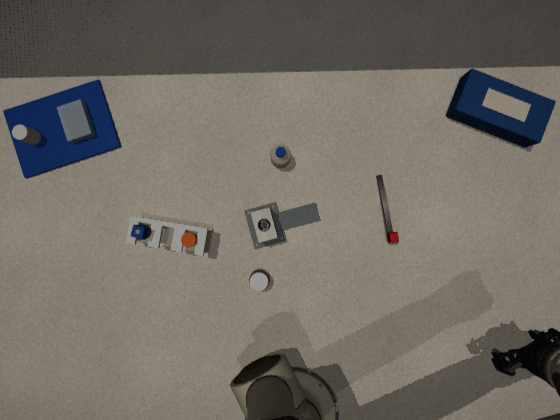

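View pics/side0.png

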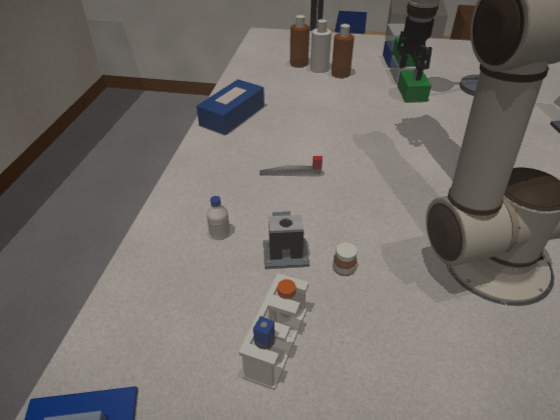

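The top view shows the arbor at about (141,232), tube cap (189,240), socket mouth (264,225) with its ledge running right to (318,212), and the wedge handle at (393,238) with tip (380,177). The side view agrees. I'll take an enlarged crop next.

```bash
python3 - <<'E'
from h import *
c=dict(np.load("top0.npz")); im=c["color"]
a=cv2.resize(im[190:260,120:220],None,fx=4,fy=4,interpolation=2)
b=cv2.resize(im[190:260,235:335],None,fx=4,fy=4,interpolation=2)
d=cv2.resize(im[165:255,360:410],None,fx=5,fy=5,interpolation=2)
o=np.zeros((560,700,3),np.uint8);o[:280,:400]=a;o[280:,:400]=b;o[:450,420:670]=d
cv2.imwrite("pics/crop0.png",o)
hsv=cv2.cvtColor(im,cv2.COLOR_BGR2HSV).astype(int)
def blob(m,x0,x1,y0,y1):
    k=np.zeros_like(m,bool);k[y0:y1,x0:x1]=m[y0:y1,x0:x1]
    v,u=np.nonzero(k);p=np.array([P(c,x,y) for x,y in zip(u,v)]);return u,v,p
H,S,V=hsv[...,0],hsv[...,1],hsv[...,2]
for n,m,box,zt in (("arbor",(H>100)&(H<130)&(S>120),(120,160,215,250),.14),("tube",(H<20)&(S>150),(170,210,220,260),.12),("wedge",((H<8)|(H>172))&(S>150),(380,410,225,255),.06),):
    u,v,p=blob(m,*box); top=p[:,2]>np.percentile(p[:,2],60)-.006
    q=p[top]; print(n,len(u),u[top].mean(),v[top].mean(),q.mean(0).round(4),q.min(0).round(3),q.max(0).round(3), cv2.minAreaRect((q[:,:2]*1000).astype(np.float32)))
# wedge blade
pts=[(u,v,P(c,u,v)) for v in range(172,236) for u in range(370,400)]
q=np.array([p for u,v,p in pts if p[2]>.006 and p[2]<.04 and V[v,u]<110])
print(len(q)); l=cv2.fitLine((q[:,:2]).astype(np.float32),2,0,.01,.01).ravel();print("blade",l,np.degrees(np.arctan2(l[1],l[0])))
# socket top
q=np.array([P(c,u,v) for v in range(195,255) for u in range(240,292)]);t=q[abs(q[:,2]-.112)<.008]
print("socktop",len(t),t.mean(0),cv2.minAreaRect((t[:,:2]*1000).astype(np.float32)))
q=np.array([P(c,u,v) for v in range(195,240) for u in range(285,330)]);t=q[abs(q[:,2]-.012)<.005]
print("ledge",len(t),cv2.minAreaRect((t[:,:2]*1000).astype(np.float32)))
q=np.array([P(c,u,v) for v in range(210,265) for u in range(120,220)]);t=q[abs(q[:,2]-.1)<.008]
print("rack",len(t),cv2.minAreaRect((t[:,:2]*1000).astype(np.float32)))
E
```

```text
arbor 172 138.09677419354838 231.46774193548387 [0.5077 0.3692 0.1483] [0.492 0.353 0.143] [0.524 0.387 0.151] ((507.51312255859375, 370.45989990234375), (29.961193084716797, 28.935436248779297), 74.45075988769531)
tube 179 188.18343195266272 239.3905325443787 [0.485  0.2528 0.1168] [0.468 0.236 0.113] [0.501 0.272 0.12 ] ((484.7745666503906, 253.6641845703125), (35.992584228515625, 32.868873596191406), 88.29814910888672)
wedge 110 393.56976744186045 237.1046511627907 [ 0.478  -0.2782  0.0635] [ 0.465 -0.29   0.06 ] [ 0.491 -0.267  0.067] ((477.9606628417969, -278.52252197265625), (26.781692504882812, 21.278553009033203), 7.95546817779541)
368
blade [ 0.99222064  0.12449181  0.56359184 -0.26604533] 7.1514096
socktop 510 [0.51714076 0.0618809  0.11087153] ((517.4871215820312, 61.968265533447266), (80.08941650390625, 50.08221435546875), 13.88343620300293)
ledge 612 ((536.4556274414062, -29.013580322265625), (66.8845443725586, 119.80974578857422), 28.619924545288086)
rack 1289 ((496.1625671386719, 312.2107238769531), (200.73536682128906, 70.27652740478516), 79.0583724975586)
```

View pics/crop0.png

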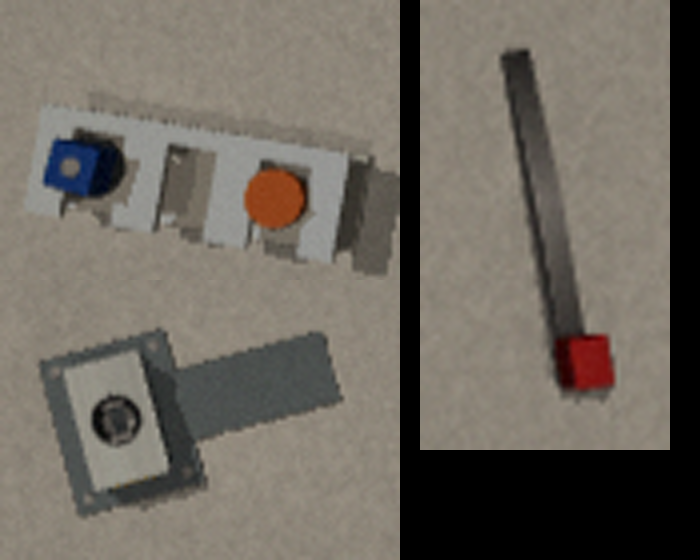

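The crop shows the arbor head, rack notches (open towards -x), socket with its bore and ledge, and the wedge tip at the far end. The measured sizes all match the given ones: socket 80x50 mm, rack 200x70 mm, head 30 mm, arbor to tube 119 mm.

- **Socket:** (0.517, 0.062), yaw 13.9°
- **Arbor:** (0.5076, 0.3705), yaw about -13°
- **Wedge handle:** (0.478, -0.278), yaw about 7.3°

Now I'll start moving.

```bash
cat >> h.py <<'E'
def goal(x,y,z,yaw=None):
    "tool-frame shift and turn from the measured pose to a tool-down pose"
    o=get_obs(); w=o["tcp_rot"][2]; a=np.radians(w); d=np.array([x,y,z])-o["ee_pos"]
    t=0 if yaw is None else (w-yaw+180)%360-180
    print("t",round(o["time"],2),"pos",o["ee_pos"].round(4),"rot",o["tcp_rot"].round(2),"F",o["wrist_force"].round(1),"op",round(o["opening"],4))
    print("delta",np.round([np.cos(a)*d[0]+np.sin(a)*d[1],-d[2],-np.sin(a)*d[0]+np.cos(a)*d[1],t],4).tolist())
E
```

move_arm --deltas '[[[-0.618,0,-0.662,-141],[-0.618,0,-0.662,-141],[-0.618,0,-0.662,-141],[-0.618,0,-0.662,-141],[-0.618,0,-0.662,-141]]]' --claw 0.085

```text
time: 0.6
ee_pos: [0.3137, -0.2541, 0.231]
tcp_rot: [-90.0, 0.0, -110.8]
wrist_force: [1.3, -0.2, 0.1]
opening: 0.0851
```

move_arm --deltas '[[[-0.652,0,-0.045,-98],[-0.652,0,-0.045,-98],[-0.652,0,-0.045,-98],[-0.652,0,-0.045,-98],[-0.652,0,-0.045,-98]]]'

```text
time: 1.1
ee_pos: [0.3877, -0.015, 0.2313]
tcp_rot: [-90.0, -0.0, -67.8]
wrist_force: [1.5, -1.1, 0.3]
opening: 0.0849
```

```bash
python3 -c "
from h import *
goal(.5076,.3705,.231,-13)"
```

```text
t 1.1 pos [ 0.3877 -0.015   0.2313] rot [-8.998e+01 -1.000e-02 -6.782e+01] F [ 1.5 -1.1  0.3] op 0.0849
delta [-0.3117, 0.0003, 0.2566, -54.8194]
```

move_arm --deltas '[[[-0.312,0,0.257,-55],[-0.312,0,0.257,-55],[-0.312,0,0.257,-55],[-0.312,0,0.257,-55],[-0.312,0,0.257,-55]]]'

```text
time: 1.6
ee_pos: [0.4635, 0.2234, 0.231]
tcp_rot: [-90.0, 0.0, -24.8]
wrist_force: [1.1, -0.8, 0.0]
opening: 0.0852
```

```bash
python3 -c "
from h import *
goal(.5076,.3705,.2,-13)"
```

```text
t 1.6 pos [0.4635 0.2234 0.231 ] rot [-90.01   0.   -24.81] F [ 1.1 -0.8  0. ] op 0.0852
delta [-0.0217, 0.031, 0.152, -11.8137]
```

move_arm --deltas '[[[-0.022,0.031,0.152,-11.8],[-0.022,0.031,0.152,-11.8],[-0.022,0.031,0.152,-11.8],[-0.022,0.031,0.152,-11.8],[-0.022,0.031,0.152,-11.8]]]'

```text
time: 2.1
ee_pos: [0.5079, 0.369, 0.1983]
tcp_rot: [-90.1, 0.1, -13.3]
wrist_force: [-0.7, 0.2, 0.2]
opening: 0.0848
```

```bash
python3 -c "
from h import *
goal(.5076,.3705,.116,-13)
c=camera('wrist');cv2.imwrite('pics/w1.png',c['color']);T=c['T'];print(T.round(3),c['fx'],c['cx'],c['cy'])
s=camera('side')
f,cx,cy=c['fx'],c['cx'],c['cy']
hsv=cv2.cvtColor(c['color'],cv2.COLOR_BGR2HSV).astype(int);m=(hsv[...,0]>100)&(hsv[...,0]<130)&(hsv[...,1]>120)
v,u=np.nonzero(m);r=np.hypot(u-cx,v-cy);th=r/f;d=c['range_z'][v,u]
X=np.stack([(u-cx)/r*np.tan(th)*d,(v-cy)/r*np.tan(th)*d,d,np.ones(len(u))])
W=(T@X)[:3].T;W=W[(abs(W[:,0]-.5076)<.04)&(abs(W[:,1]-.37)<.04)];q=W[W[:,2]>.145];print(len(W),len(q),q.mean(0),cv2.minAreaRect((q[:,:2]*1000).astype(np.float32)))
"
```

```text
t 2.1 pos [0.5079 0.369  0.1983] rot [-90.15   0.12 -13.29] F [-0.7  0.2  0.2] op 0.0848
delta [-0.0006, 0.0823, 0.0014, -0.2948]
[[ 0.23   0.93   0.288  0.435]
 [ 0.973 -0.219 -0.071  0.387]
 [-0.002  0.296 -0.955  0.341]
 [ 0.     0.     0.     1.   ]] 325.19226210127806 270.75888201606404 204.7828021016162
2392 1803 [0.506711   0.37121787 0.15634814] ((506.4429016113281, 370.2102966308594), (85.15718078613281, 35.08831024169922), 76.48917388916016)
```

View pics/w1.png

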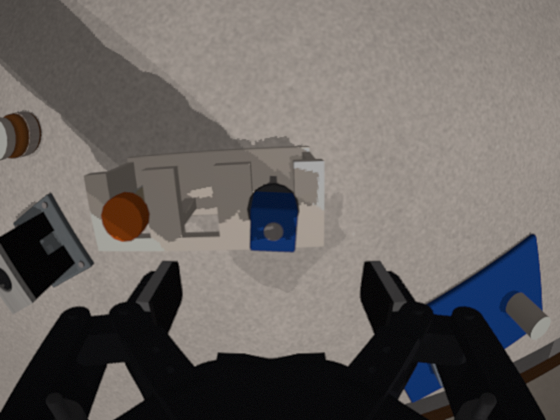

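The wrist view shows the head top at (273,233), square to the gripper and centred between the fingers (at about u=271). Next I'll descend and grip.

move_arm --deltas '[[[0,0.04,0.001,0],[0,0.081,0.001,0],[0,0.081,0.001,0],[0,0.081,0.001,0],[0,0.081,0.001,0]]]'

```text
time: 2.7
ee_pos: [0.5096, 0.3691, 0.1229]
tcp_rot: [-89.8, -0.2, -13.4]
wrist_force: [0.2, -0.6, 0.1]
opening: 0.0848
```

move_arm --deltas '[[[0,0,0,0],[0,0,0,0],[0,0,0,0],[0,0,0,0],[0,0,0,0]]]' --claw 0.02 --newtons 60

```text
time: 3.2
ee_pos: [0.5087, 0.3693, 0.1199]
tcp_rot: [-90.0, -0.0, -13.4]
wrist_force: [-0.2, 1.5, 4.4]
opening: 0.0292
```

move_arm --deltas '[[[0,0,0,0],[0,0,0,0],[0,-0.03,0,0],[0,-0.08,0,0],[0,-0.12,0,0]]]'

```text
time: 3.7
ee_pos: [0.5081, 0.3687, 0.2403]
tcp_rot: [-90.1, 0.1, -13.4]
wrist_force: [1.7, 1.4, -3.1]
opening: 0.029
```

```bash
python3 -c "
from h import *
goal(.517,.062,.245,14)
c=camera('side');T=np.linalg.inv(c['T'])
o=get_obs();p=o['ee_pos']-[0,0,.07];k=T@[*p,1];u,v=int(k[0]/k[2]*c['fx']+c['cx']),int(k[1]/k[2]*c['fy']+c['cy'])
a=c['color'][v-60:v+60,u-60:u+60]
w=camera('wrist')['color']
o=np.zeros((480,800,3),np.uint8);o[:,:480]=cv2.resize(a,(480,480),interpolation=2);o[:240,480:]=cv2.resize(w,(320,240));cv2.imwrite('pics/g1.png',o);print(u,v)
"
```

```text
t 3.7 pos [0.5081 0.3687 0.2403] rot [-9.007e+01  5.000e-02 -1.340e+01] F [ 1.7  1.4 -3.1] op 0.029
delta [0.0797, -0.0047, -0.2963, -27.3975]
262 313
```

View pics/g1.png

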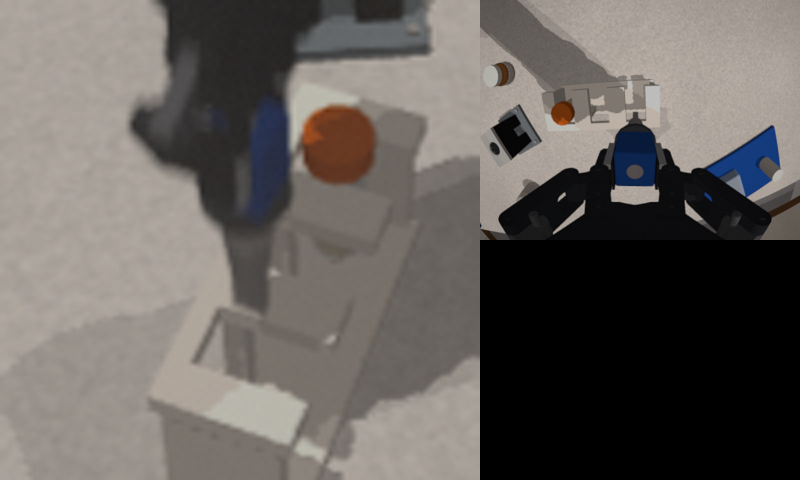

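The arbor is held upright. Its lower end at (250,290) is about 14 mm wide along x, so the tang's wide side runs along tool x. Now I'll carry it over the socket.

move_arm --deltas '[[[0.08,-0.005,-0.296,-27.4],[0.08,-0.005,-0.296,-27.4],[0.08,-0.005,-0.296,-27.4],[0.08,-0.005,-0.296,-27.4],[0.08,-0.005,-0.296,-27.4]]]'

```text
time: 4.3
ee_pos: [0.5153, 0.1206, 0.2415]
tcp_rot: [-90.0, 0.1, 14.1]
wrist_force: [1.1, -0.4, -3.8]
opening: 0.029
```

```bash
python3 -c "
from h import *
goal(.517,.062,.245,14)"
```

```text
t 4.3 pos [0.5153 0.1206 0.2415] rot [-90.01   0.14  14.12] F [ 1.1 -0.4 -3.8] op 0.029
delta [-0.0126, -0.0035, -0.0572, 0.115]
```

move_arm --deltas '[[[-0.013,0,-0.05,8],[-0.013,0,-0.057,17],[-0.013,0,-0.057,25],[-0.013,0,-0.057,34],[-0.013,0,-0.057,34]]]'

```text
time: 4.8
ee_pos: [0.5168, 0.0637, 0.2417]
tcp_rot: [-90.1, 0.1, -20.2]
wrist_force: [0.6, -0.0, -4.4]
opening: 0.029
```

```bash
python3 -c "
from h import *
goal(.517,.062,.165,-20)
c=camera('side');a=c['color'][150:280,210:370]
cv2.imwrite('pics/g2.png',cv2.resize(a,None,fx=4,fy=4,interpolation=2))"
```

```text
t 4.8 pos [0.5168 0.0637 0.2417] rot [-90.07   0.12 -20.17] F [ 0.6 -0.  -4.4] op 0.029
delta [0.0007, 0.0767, -0.0015, -0.171]
```

View pics/g2.png

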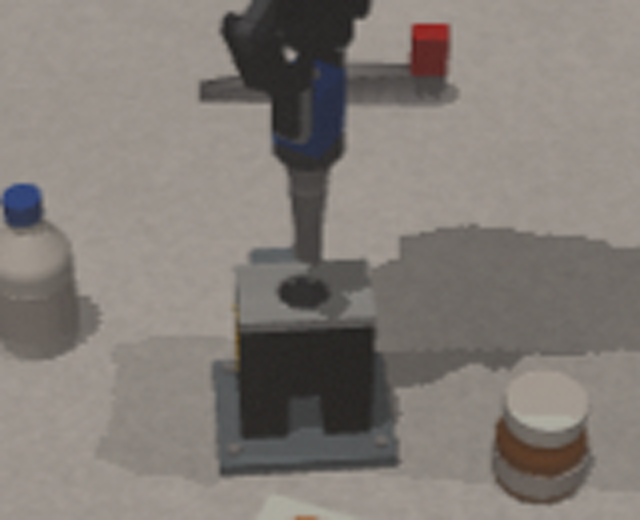

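The side view shows the tang foot at (310,262), standing upright just above the bore at (303,292). I'll lower it.

move_arm --deltas '[[[0.001,0.03,-0.001,0],[0.001,0.055,-0.001,0],[0.001,0.072,-0.001,0],[0.001,0.076,-0.001,0],[0.001,0.076,-0.001,0]]]'

```text
time: 5.35
ee_pos: [0.5175, 0.0629, 0.1668]
tcp_rot: [-90.0, 0.1, -19.8]
wrist_force: [0.8, -0.1, -3.7]
opening: 0.029
```

move_arm --deltas '[[[0,0.001,0,0],[0,0.002,0,0],[0,0.003,0,0],[0,0.004,0,0],[0,0.004,0,0]]]'

```text
time: 5.85
ee_pos: [0.518, 0.0628, 0.1634]
tcp_rot: [-90.0, -0.0, -20.0]
wrist_force: [1.2, 0.2, -3.5]
opening: 0.0293
```

move_arm --deltas '[[[0,0.001,0,0],[0,0.002,0,0],[0,0.003,0,0],[0,0.004,0,0],[0,0.004,0,0]]]'

```text
time: 6.35
ee_pos: [0.5179, 0.0628, 0.1592]
tcp_rot: [-90.0, -0.0, -20.0]
wrist_force: [1.9, 1.1, -4.4]
opening: 0.029
```

move_arm --deltas '[[[0,0.001,0,0],[0,0.001,0,0],[0,0.002,0,0],[0,0.002,0,0],[0,0.002,0,0]]]'

```text
time: 6.85
ee_pos: [0.5178, 0.0627, 0.1572]
tcp_rot: [-90.0, 0.0, -20.0]
wrist_force: [2.9, 0.4, -3.7]
opening: 0.0292
```

move_arm --deltas '[[[0,0.0005,0,0],[0,0.001,0,0],[0,0.0015,0,0],[0,0.002,0,0],[0,0.002,0,0]]]'

```text
time: 7.35
ee_pos: [0.5181, 0.0627, 0.1565]
tcp_rot: [-90.0, -0.1, -20.0]
wrist_force: [0.7, 0.3, 6.1]
opening: 0.0289
```

move_arm --deltas '[[[0,0.0005,0,-3],[0,0.0005,0,-6],[0,0.0005,0,-9],[0,0.0005,0,-12],[0,0.0005,0,-12]]]'

```text
time: 7.85
ee_pos: [0.5183, 0.0629, 0.1564]
tcp_rot: [-89.9, -0.1, -7.9]
wrist_force: [1.5, 0.5, 8.9]
opening: 0.029
```

```bash
python3 -c "
from h import *
o=get_obs();print(o['ee_pos'],o['tcp_rot'],o['wrist_force'],o['torque'])"
```

```text
[0.51831292 0.06291912 0.1563883 ] [-89.94719613  -0.13505903  -7.89074231] [1.50438016 0.46250401 8.94088148] [ 0.23408457 -0.3494606   0.04230235]
```

move_arm --deltas '[[[0,0,0,-3],[0,0,0,-6],[0,0,0,-9],[0,0,0,-12],[0,0,0,-12]]]'

```text
time: 8.35
ee_pos: [0.5183, 0.0629, 0.1564]
tcp_rot: [-90.0, -0.1, 4.1]
wrist_force: [1.2, 0.7, 8.3]
opening: 0.0291
```

move_arm --deltas '[[[0,0,0,-3],[0,0,0,-6],[0,0,0,-9],[0,0,0,-12],[0,0,0,-12]]]'

```text
time: 8.85
ee_pos: [0.5183, 0.0628, 0.1563]
tcp_rot: [-90.0, -0.1, 16.1]
wrist_force: [2.4, 0.7, 6.8]
opening: 0.0289
```

move_arm --deltas '[[[0,0.0003,0,-3],[0,0.0003,0,-6],[0,0.0003,0,-9],[0,0.0003,0,-12],[0,0.0003,0,-12]]]'

```text
time: 9.35
ee_pos: [0.5185, 0.0626, 0.1561]
tcp_rot: [-90.1, -0.1, 28.1]
wrist_force: [2.4, -0.5, 7.2]
opening: 0.0292
```

move_arm --deltas '[[[0,0.0003,0,-3],[0,0.0003,0,-6],[0,0.0003,0,-9],[0,0.0003,0,-12],[0,0.0003,0,-12]]]'

```text
time: 9.85
ee_pos: [0.5187, 0.0626, 0.1561]
tcp_rot: [-90.1, -0.1, 40.1]
wrist_force: [1.7, -0.8, 9.4]
opening: 0.0289
```

move_arm --deltas '[[[0,0.0008,0,-3],[0,0.0008,0,-6],[0,0.0008,0,-9],[0,0.0008,0,-12],[0,0.0008,0,-12]]]'

```text
time: 10.35
ee_pos: [0.5188, 0.0627, 0.1561]
tcp_rot: [-90.2, -0.2, 52.1]
wrist_force: [0.5, -0.8, 14.3]
opening: 0.0291
```

move_arm --deltas '[[[0,0,0,3],[0,0,0,6],[0,0,0,9],[0,0,0,12],[0,0,0,12]]]'

```text
time: 10.85
ee_pos: [0.5186, 0.0629, 0.1561]
tcp_rot: [-90.1, -0.2, 39.9]
wrist_force: [0.2, 0.6, 14.8]
opening: 0.0291
```

move_arm --deltas '[[[0,0,0,3],[0,0,0,6],[0,0,0,9],[0,0,0,12],[0,0,0,12]]]'

```text
time: 11.35
ee_pos: [0.5186, 0.0629, 0.156]
tcp_rot: [-90.1, -0.2, 27.9]
wrist_force: [1.0, 1.2, 14.0]
opening: 0.029
```

move_arm --deltas '[[[0,0,0,3],[0,0,0,6],[0,0,0,9],[0,0,0,12],[0,0,0,12]]]'

```text
time: 11.85
ee_pos: [0.5185, 0.0628, 0.1558]
tcp_rot: [-90.0, -0.2, 15.9]
wrist_force: [0.5, 0.6, 13.8]
opening: 0.029
```

move_arm --deltas '[[[0,0,0,3],[0,0,0,6],[0,0,0,9],[0,0,0,12],[0,0,0,12]]]'

```text
time: 12.35
ee_pos: [0.5182, 0.062, 0.1536]
tcp_rot: [-90.1, -0.1, 3.9]
wrist_force: [4.7, -2.3, -0.9]
opening: 0.0294
```

move_arm --deltas '[[[0,0,0,3],[0,0,0,6],[0,0,0,9],[0,0,0,12],[0,0,0,12]]]'

```text
time: 12.85
ee_pos: [0.5181, 0.0615, 0.1533]
tcp_rot: [-90.2, -0.1, -8.1]
wrist_force: [4.7, -5.5, -2.0]
opening: 0.0289
```

move_arm --deltas '[[[0,0,0,3],[0,0,0,6],[0,0,0,9],[0,0,0,12],[0,0,0,12]]]'

```text
time: 13.35
ee_pos: [0.5181, 0.0615, 0.1533]
tcp_rot: [-90.2, -0.1, -20.1]
wrist_force: [4.1, -5.9, -1.9]
opening: 0.0292
```

```bash
python3 -c "
from h import *
o=get_obs();print(o['ee_pos'],o['tcp_rot'],o['wrist_force'],o['torque'])
s=camera('side')['color'][150:280,210:330]
w=camera('wrist')['color']
o=np.zeros((520,800,3),np.uint8);o[:,:400]=cv2.resize(s,(480,520),interpolation=2)[:,:400];o[:400,400:]=cv2.resize(w[200:380,180:360],(400,400),interpolation=2);cv2.imwrite('pics/g3.png',o)
"
```

```text
[0.51805868 0.06145238 0.15327645] [-9.01585116e+01 -8.48041836e-02 -2.01332067e+01] [ 4.07936516 -5.90035414 -1.91196922] [-1.73426307 -1.10837316  0.23094365]
```

View pics/g3.png

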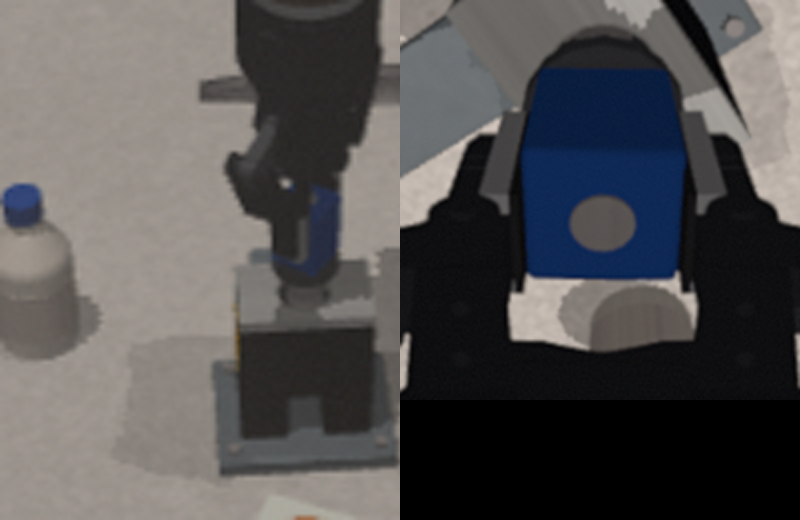

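The head is still square in the pads and the flange is well above the plate. The arbor dropped 2.5 mm near yaw 4° and the vertical load vanished. I'll push down a little at this yaw to see what it rests on.

move_arm --deltas '[[[0,0.0004,0,0],[0,0.0008,0,0],[0,0.0012,0,0],[0,0.0012,0,0],[0,0.0012,0,0]]]'

```text
time: 13.95
ee_pos: [0.5182, 0.0614, 0.1531]
tcp_rot: [-90.1, -0.2, -20.0]
wrist_force: [2.8, -5.7, 4.6]
opening: 0.0289
```

move_arm --deltas '[[[0.0005,0,-0.0006,-3],[0.0005,0,-0.0006,-6],[0.0005,0,-0.0006,-9],[0.0005,0,-0.0006,-12],[0.0005,0.0005,-0.0006,-12]]]'

```text
time: 14.45
ee_pos: [0.5185, 0.0612, 0.1523]
tcp_rot: [-90.1, -0.1, -8.0]
wrist_force: [3.2, -3.9, 3.9]
opening: 0.0292
```

move_arm --deltas '[[[0,0.0004,0,0],[0,0.0008,0,0],[0,0.0012,0,0],[0,0.0012,0,0],[0,0.0012,0,0]]]'

```text
time: 14.95
ee_pos: [0.5185, 0.0612, 0.1512]
tcp_rot: [-90.1, -0.1, -8.1]
wrist_force: [2.8, -4.1, 3.4]
opening: 0.0292
```

It is sliding in against about 7 N of spring force. I'll continue down.

move_arm --deltas '[[[0.0003,0.001,-0.0004,0],[0.0003,0.002,-0.0004,0],[0.0003,0.003,-0.0004,0],[0.0003,0.004,-0.0004,0],[0.0003,0.005,-0.0004,0]]]'

```text
time: 15.45
ee_pos: [0.5188, 0.061, 0.1468]
tcp_rot: [-90.0, -0.1, -8.0]
wrist_force: [1.7, -2.9, 9.3]
opening: 0.0292
```

move_arm --deltas '[[[0,0.001,0,0],[0,0.002,0,0],[0,0.003,0,0],[0,0.004,0,0],[0,0.005,0,0]]]'

```text
time: 15.95
ee_pos: [0.5187, 0.061, 0.1416]
tcp_rot: [-90.1, -0.1, -8.0]
wrist_force: [1.8, -3.5, 5.0]
opening: 0.0294
```

move_arm --deltas '[[[0,0.001,0,0],[0,0.002,0,0],[0,0.003,0,0],[0,0.004,0,0],[0,0.005,0,0]]]'

```text
time: 16.45
ee_pos: [0.5181, 0.061, 0.1353]
tcp_rot: [-90.1, 0.0, -8.0]
wrist_force: [1.3, -4.7, 3.6]
opening: 0.0292
```

move_arm --deltas '[[[0,0.001,0,0],[0,0.002,0,0],[0,0.003,0,0],[0,0.003,0,0],[0,0.003,0,0]]]'

```text
time: 16.95
ee_pos: [0.5185, 0.061, 0.1322]
tcp_rot: [-90.1, -0.0, -8.0]
wrist_force: [4.0, -3.9, 0.4]
opening: 0.0293
```

move_arm --deltas '[[[0,0.0005,0,0],[0,0.001,0,0],[0,0.0015,0,0],[0,0.0015,0,0],[0,0.0015,0,0]]]'

```text
time: 17.45
ee_pos: [0.5186, 0.0611, 0.1319]
tcp_rot: [-90.1, -0.1, -8.0]
wrist_force: [2.1, -6.0, 8.5]
opening: 0.0293
```

move_arm --deltas '[[[0,0.0005,0,0],[0,0.001,0,0],[0,0.001,0,0]]]'

```text
time: 17.75
ee_pos: [0.5187, 0.0611, 0.1319]
tcp_rot: [-90.0, -0.1, -8.0]
wrist_force: [-0.9, -3.9, 14.4]
opening: 0.029
```

```bash
python3 -c "
from h import *
o=get_obs();print(o['ee_pos'],o['tcp_rot'],o['wrist_force'],o['torque'])
s=camera('side')['color'][160:270,230:340]
cv2.imwrite('pics/g4.png',cv2.resize(s,(550,550),interpolation=2))
"
```

```text
[0.51869014 0.0610621  0.13185607] [-90.03943895  -0.13770077  -8.03216021] [-0.914389   -3.93887387 14.38443094] [-1.5855788   0.18641713  0.09980638]
```

View pics/g4.png

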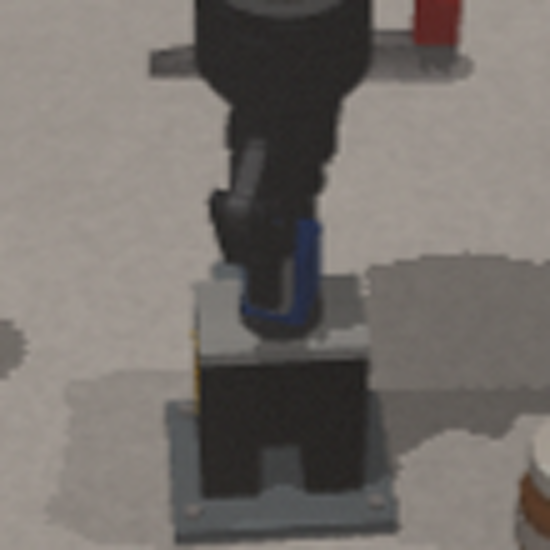

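The flange at (280,318) lies on the plate, and the stop is now firm at TCP z 0.1319. I'll release and rise.

move_arm --deltas '[[[0,-0.0015,0,0],[0,-0.0015,0,0],[0,-0.0015,0,0],[0,-0.0015,0,0]]]' --claw 0.07

```text
time: 18.2
ee_pos: [0.518, 0.0617, 0.131]
tcp_rot: [-90.0, 0.1, -8.0]
wrist_force: [0.3, 0.2, 0.3]
opening: 0.0701
```

move_arm --deltas '[[[0,0,0,0],[0,-0.04,0,0],[0,-0.08,0,0],[0,-0.1,0,0],[0,-0.1,0,0]]]'

```text
time: 18.7
ee_pos: [0.5193, 0.0618, 0.2347]
tcp_rot: [-89.9, -0.3, -8.0]
wrist_force: [0.1, 0.8, -0.3]
opening: 0.0698
```

```bash
python3 - <<'E'
from h import *
# wedge handle centre from the fit of block top, (0.478,-0.278)
goal(.478,-.2783,.15,7.3)
E
```

```text
t 18.7 pos [0.5193 0.0618 0.2347] rot [-89.92  -0.26  -8.  ] F [ 0.1  0.8 -0.3] op 0.0698
delta [0.0064, 0.0847, -0.3425, -15.2981]
```

move_arm --deltas '[[[0.006,0,-0.05,-5],[0.006,0.01,-0.1,-15.3],[0.006,0.03,-0.343,-15.3],[0.006,0.05,-0.343,-15.3],[0.006,0.06,-0.343,-15.3]]]'

```text
time: 19.2
ee_pos: [0.4901, -0.1799, 0.1961]
tcp_rot: [-90.0, 0.0, 7.3]
wrist_force: [1.9, 0.8, -0.4]
opening: 0.0703
```

```bash
cat >> h.py <<'E'
def head():
    c=camera("top"); h=cv2.cvtColor(c["color"],cv2.COLOR_BGR2HSV).astype(int); m=(h[...,0]>100)&(h[...,0]<130)&(h[...,1]>120)
    q=[]
    for v in range(195,250):
        for u in range(235,295):
            if m[v,u]: q.append(P(c,u,v))
    q=np.array(q); z=np.percentile(q[:,2],[50,75,90]); t=q[q[:,2]>z[1]-.005]; print("head top z",z.round(4),"xy",t.mean(0).round(4),"n",len(t)); return c
E
python3 - <<'E'
from h import *
goal(.478,-.2783,.15,7.3)
c=head()
H=cv2.cvtColor(c["color"],cv2.COLOR_BGR2HSV).astype(int);m=((H[...,0]<8)|(H[...,0]>172))&(H[...,1]>150)
q=np.array([P(c,u,v) for v in range(220,260) for u in range(375,415) if m[v,u]])
if len(q): t=q[q[:,2]>.058];print("wedge",len(q),t.mean(0),cv2.minAreaRect((t[:,:2]*1000).astype(np.float32)))
E
```

```text
t 19.2 pos [ 0.4901 -0.1799  0.1961] rot [-8.999e+01  1.000e-02  7.320e+00] F [ 1.9  0.8 -0.4] op 0.0703
delta [-0.0245, 0.0461, -0.0961, 0.0219]
head top z [0.1603 0.1609 0.1614] xy [0.5178 0.0618 0.1601] n 119
```

The arbor is seated: head top at 0.161 (0.163 expected with the camera's -1 mm bias). Now for the wedge.

move_arm --deltas '[[[-0.0245,0.03,-0.05,0],[-0.0245,0.05,-0.096,0],[-0.0245,0.09,-0.096,0],[-0.0245,0.13,-0.096,0],[-0.0245,0.15,-0.096,0]]]'

```text
time: 19.75
ee_pos: [0.4762, -0.2758, 0.0419]
tcp_rot: [-89.8, 0.3, 7.2]
wrist_force: [-0.2, -0.0, -0.2]
opening: 0.0703
```

```bash
python3 - <<'E'
from h import *
goal(.478,-.2783,.030,7.3)
w=camera('wrist')['color'];cv2.imwrite('pics/w2.png',w)
E
```

```text
t 19.75 pos [ 0.4762 -0.2758  0.0419] rot [-89.78   0.28   7.22] F [-0.2 -0.  -0.2] op 0.0703
delta [0.0015, 0.0119, -0.0027, -0.0768]
```

View pics/w2.png

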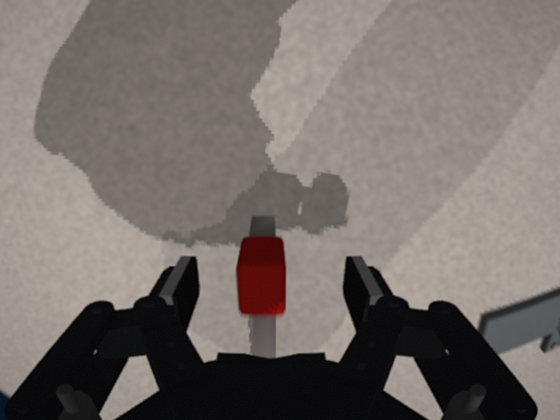

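The handle sits at (262,275), slightly left of the finger midpoint (271). That agrees with the remaining -3 mm shift. I'll lower and grip.

move_arm --deltas '[[[0.001,0.005,-0.003,0],[0.001,0.01,-0.003,0],[0.001,0.012,-0.003,0],[0.001,0.012,-0.003,0]]]'

```text
time: 20.2
ee_pos: [0.4805, -0.2794, 0.0359]
tcp_rot: [-90.0, -0.1, 7.3]
wrist_force: [0.4, 0.2, -0.5]
opening: 0.0699
```

move_arm --deltas '[[[0,0,0,0],[0,0,0,0],[0,0,0,0],[0,0,0,0],[0,0,0,0]]]' --claw 0.01 --newtons 100

```text
time: 20.7
ee_pos: [0.4803, -0.2795, 0.0358]
tcp_rot: [-90.0, -0.0, 7.3]
wrist_force: [-0.9, 0.7, 4.8]
opening: 0.0202
```

move_arm --deltas '[[[0,0,0,0],[0,0,0,0],[0,-0.02,0,0],[0,-0.04,0,0],[0,-0.06,0,0]]]'

```text
time: 21.2
ee_pos: [0.4795, -0.279, 0.095]
tcp_rot: [-89.9, 0.1, 7.3]
wrist_force: [0.2, -0.7, -3.7]
opening: 0.0206
```

```bash
python3 - <<'E'
from h import *
# staging: handle 230 mm out on -y side of the socket; tip 56 mm from the axis
for yy in (13.9,):
    a=np.radians(yy); ax=np.array([.5175,.0619]); d=np.array([np.sin(a),-np.cos(a)])
    for r in (.24,.078): print(r,(ax+r*d).round(4))
goal(*(ax+.24*d),.092,103.9)
E
```

```text
0.24 [ 0.5752 -0.1711]
0.078 [ 0.5362 -0.0138]
t 21.2 pos [ 0.4795 -0.279   0.095 ] rot [-89.94   0.09   7.3 ] F [ 0.2 -0.7 -3.7] op 0.0206
delta [0.1086, 0.003, 0.0949, -96.5964]
```

move_arm --deltas '[[[0,0,0,-42.5],[0,0,0,-42.5],[0,0,0,-42.5],[0,0,0,-42.5],[0,0,0,-42.5]]]'

```text
time: 21.7
ee_pos: [0.4797, -0.2791, 0.0943]
tcp_rot: [-89.9, 0.0, 50.2]
wrist_force: [0.4, 0.2, -2.9]
opening: 0.0204
```

move_arm --deltas '[[[0.01,0,-0.003,-42.5],[0.02,0,-0.006,-42.5],[0.03,0,-0.01,-42.5],[0.045,0,-0.015,-42.5],[0.055,0,-0.019,-42.5]]]'

```text
time: 22.2
ee_pos: [0.5303, -0.249, 0.0943]
tcp_rot: [-89.9, -0.0, 92.7]
wrist_force: [-0.2, -0.1, -2.4]
opening: 0.0202
```

```bash
python3 - <<'E'
from h import *
goal(.5752,-.1711,.07,103.9)
E
```

```text
t 22.2 pos [ 0.5303 -0.249   0.0943] rot [-8.993e+01 -4.000e-02  9.266e+01] F [-0.2 -0.1 -2.4] op 0.0202
delta [0.0757, 0.0243, -0.0484, -11.2372]
```

move_arm --deltas '[[[0.02,0.005,-0.03,-6],[0.05,0.015,-0.048,-11.2],[0.076,0.024,-0.048,-11.2],[0.076,0.024,-0.048,-11.2],[0.076,0.024,-0.048,-11.2]]]'

```text
time: 22.7
ee_pos: [0.5746, -0.1713, 0.0704]
tcp_rot: [-89.9, -0.0, 103.6]
wrist_force: [-0.0, -0.2, -3.2]
opening: 0.0208
```

```bash
python3 - <<'E'
from h import *
goal(.5752,-.1711,.05,103.9)
c=camera('top');s=camera('side')
o=np.zeros((600,800,3),np.uint8)
o[:300]=cv2.resize(c['color'][175:265,235:475],(800,300),interpolation=2)
o[300:]=cv2.resize(s['color'][145:265,200:520],(800,300),interpolation=2)
cv2.imwrite('pics/w3.png',o)
E
```

```text
t 22.7 pos [ 0.5746 -0.1713  0.0704] rot [-8.9920e+01 -2.0000e-02  1.0356e+02] F [-0.  -0.2 -3.2] op 0.0208
delta [0.0, 0.0204, -0.0006, -0.3403]
```

View pics/w3.png

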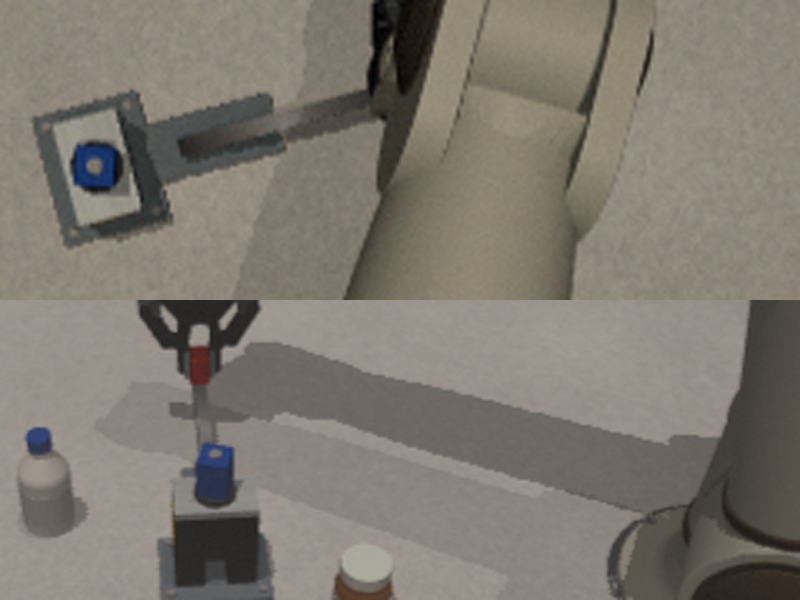

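The wedge lies in line over the ledge, tip at (185,148) near the ledge centre line, and the arbor stands seated. I'll lower it onto the ledge and feed it in.

move_arm --deltas '[[[0,0.01,-0.0005,-0.3],[0,0.018,-0.0005,-0.3],[0,0.021,-0.0005,-0.3],[0,0.0225,-0.0005,-0.3],[0,0.0225,-0.0005,-0.3]]]'

```text
time: 23.3
ee_pos: [0.5753, -0.1717, 0.0484]
tcp_rot: [-90.0, -0.0, 103.8]
wrist_force: [-0.5, -0.5, -3.0]
opening: 0.0205
```

move_arm --deltas '[[[0.01,0,0,0],[0.022,0,0,0],[0.035,0,0,0],[0.045,0,0,0],[0.05,0,0,0]]]'

```text
time: 23.8
ee_pos: [0.5633, -0.1216, 0.0489]
tcp_rot: [-90.0, 0.0, 103.9]
wrist_force: [0.3, -0.4, -2.0]
opening: 0.0203
```

```bash
python3 - <<'E'
from h import *
goal(.5362,-.0138,.0485,103.9)
E
```

```text
t 23.8 pos [ 0.5633 -0.1216  0.0489] rot [-90.01   0.   103.88] F [ 0.3 -0.4 -2. ] op 0.0203
delta [0.1111, 0.0004, 0.0005, -0.0246]
```

move_arm --deltas '[[[0.01,0,0,0],[0.02,0,0,0],[0.03,0,0,0],[0.038,0,0,0],[0.04,0,0,0]]]'

```text
time: 24.3
ee_pos: [0.5538, -0.0833, 0.0487]
tcp_rot: [-90.0, -0.0, 103.8]
wrist_force: [0.3, -0.2, -2.2]
opening: 0.0207
```

move_arm --deltas '[[[0.003,0,0,0],[0.006,0,0,0],[0.009,0,0,0],[0.012,0,0,0],[0.014,0,0,0]]]'

```text
time: 24.8
ee_pos: [0.5506, -0.0706, 0.0486]
tcp_rot: [-90.0, 0.0, 103.8]
wrist_force: [0.2, -2.0, -4.1]
opening: 0.0203
```

move_arm --deltas '[[[0.002,0,0,0],[0.004,0,0,0],[0.006,0,0,0],[0.008,0,0,0],[0.01,0,0,0]]]'

```text
time: 25.3
ee_pos: [0.5483, -0.0612, 0.0487]
tcp_rot: [-90.0, 0.1, 103.8]
wrist_force: [1.2, -5.2, -4.6]
opening: 0.0206
```

move_arm --deltas '[[[0.002,0,0,0],[0.004,0,0,0],[0.006,0,0,0],[0.008,0,0,0],[0.01,0,0,0]]]'

```text
time: 25.8
ee_pos: [0.5464, -0.0531, 0.0489]
tcp_rot: [-90.0, 0.2, 103.7]
wrist_force: [2.2, -10.9, -5.7]
opening: 0.0203
```

```bash
python3 - <<'E'
from h import *
goal(.5362,-.0138,.0485,103.9); head()
E
```

```text
t 25.8 pos [ 0.5464 -0.0531  0.0489] rot [-90.02   0.24 103.71] F [  2.2 -10.9  -5.7] op 0.0203
delta [0.0406, 0.0004, 0.0006, -0.1894]
head top z [0.1644 0.1652 0.1656] xy [0.518  0.057  0.1641] n 124
```

move_arm --deltas '[[[0.002,0,0,0],[0.004,0,0,0],[0.006,0,0,0],[0.008,0,0,0],[0.01,0,0,0]]]'

```text
time: 26.35
ee_pos: [0.5437, -0.0425, 0.0487]
tcp_rot: [-90.0, 0.1, 103.7]
wrist_force: [1.2, -8.6, -6.1]
opening: 0.0208
```

move_arm --deltas '[[[0.002,0,0,0],[0.004,0,0,0],[0.006,0,0,0],[0.008,0,0,0],[0.01,0,0,0]]]'

```text
time: 26.85
ee_pos: [0.5411, -0.0323, 0.0485]
tcp_rot: [-90.0, 0.1, 103.8]
wrist_force: [0.9, -4.8, -5.3]
opening: 0.0206
```

move_arm --deltas '[[[0.002,0,0,0],[0.004,0,0,0],[0.006,0,0,0],[0.008,0,0,0],[0.01,0,0,0]]]'

```text
time: 27.35
ee_pos: [0.5384, -0.0218, 0.0484]
tcp_rot: [-90.0, -0.0, 103.8]
wrist_force: [0.6, -2.3, -6.6]
opening: 0.0206
```

```bash
python3 - <<'E'
from h import *
goal(.5362,-.0138,.0485,103.9); c=head(); s=camera('side')
o=np.zeros((600,800,3),np.uint8)
o[:300]=cv2.resize(c['color'][175:265,235:475],(800,300),interpolation=2)
o[300:]=cv2.resize(s['color'][165:255,220:460],(800,300),interpolation=2)
cv2.imwrite('pics/w4.png',o)
E
```

```text
t 27.35 pos [ 0.5384 -0.0218  0.0484] rot [-8.996e+01 -2.000e-02  1.038e+02] F [ 0.6 -2.3 -6.6] op 0.0206
delta [0.0083, -0.0001, 0.0002, -0.0968]
head top z [0.1724 0.1731 0.1736] xy [0.5182 0.0588 0.1755] n 100
```

View pics/w4.png

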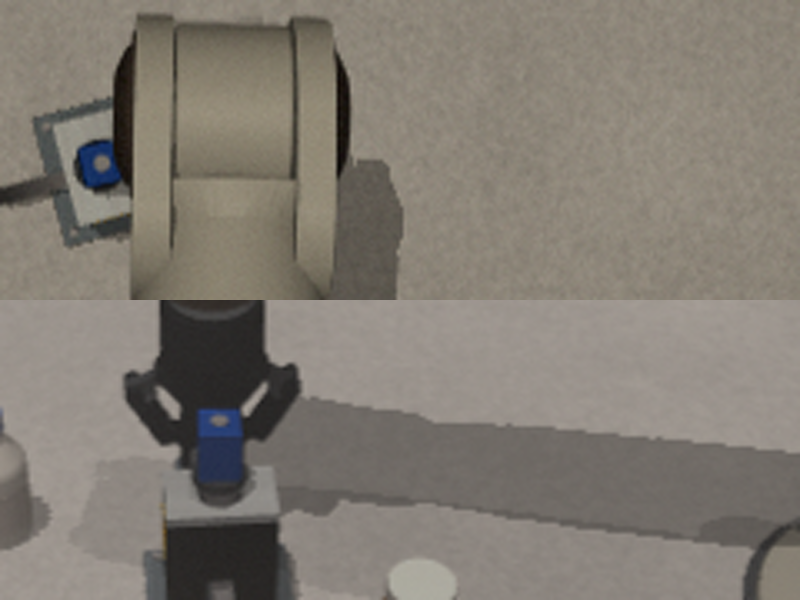

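The head top is now at 0.173, 12 mm above home. It stands nearly upright, with the wedge tip out the far side. I'll drive the last 8 mm, then release.

move_arm --deltas '[[[0.002,0,0,0],[0.004,0,0,0],[0.006,0,0,0],[0.008,0,0,0],[0.008,0,0,0]]]'

```text
time: 27.95
ee_pos: [0.5367, -0.0139, 0.0486]
tcp_rot: [-90.0, -0.0, 103.8]
wrist_force: [-0.2, 0.8, -8.0]
opening: 0.0203
```

move_arm --deltas '[[[0,0,0,0],[0,0,0,0],[0,0,0,0],[0,0,0,0]]]' --claw 0.05

```text
time: 28.35
ee_pos: [0.5372, -0.0142, 0.0492]
tcp_rot: [-90.1, 0.0, 103.8]
wrist_force: [-0.6, 0.0, 0.0]
opening: 0.0501
```

move_arm --deltas '[[[0,-0.01,0,0],[-0.005,-0.03,0,0],[-0.02,-0.06,0,0],[-0.06,-0.1,0,0],[-0.11,-0.12,0,0]]]'

```text
time: 28.85
ee_pos: [0.5617, -0.1124, 0.1688]
tcp_rot: [-90.2, 0.1, 103.9]
wrist_force: [1.2, 0.7, 0.6]
opening: 0.0502
```

move_arm --deltas '[[[-0.05,0,0,0],[-0.1,0,0,0],[-0.1,0,0,0],[-0.1,0,0,0]]]'

```text
time: 29.25
ee_pos: [0.5846, -0.2105, 0.1647]
tcp_rot: [-90.0, -0.0, 103.7]
wrist_force: [0.0, -0.1, -0.2]
opening: 0.0502
```

```bash
python3 - <<'E'
from h import *
goal(.5362,-.0138,.0485,103.9); c=head(); s=camera('side')
H=cv2.cvtColor(c["color"],cv2.COLOR_BGR2HSV).astype(int);m=((H[...,0]<8)|(H[...,0]>172))&(H[...,1]>150)
q=np.array([P(c,u,v) for v in range(195,250) for u in range(270,330) if m[v,u]])
if len(q): t=q[q[:,2]>.068].mean(0);print("wedge",t,np.hypot(*(t[:2]-[.5175,.0619])))
o=np.zeros((600,800,3),np.uint8)
o[:300]=cv2.resize(c['color'][175:265,235:475],(800,300),interpolation=2)
o[300:]=cv2.resize(s['color'][165:255,220:460],(800,300),interpolation=2)
cv2.imwrite('pics/w5.png',o)
E
```

```text
t 29.25 pos [ 0.5846 -0.2105  0.1647] rot [-8.9990e+01 -3.0000e-02  1.0367e+02] F [ 0.  -0.1 -0.2] op 0.0502
delta [0.2026, 0.1162, 0.0006, -0.2258]
head top z [0.1718 0.1727 0.1733] xy [0.5193 0.0568 0.1716] n 125
wedge [ 0.5354645  -0.01431122  0.07551265] 0.07829989456500105
```

View pics/w5.png

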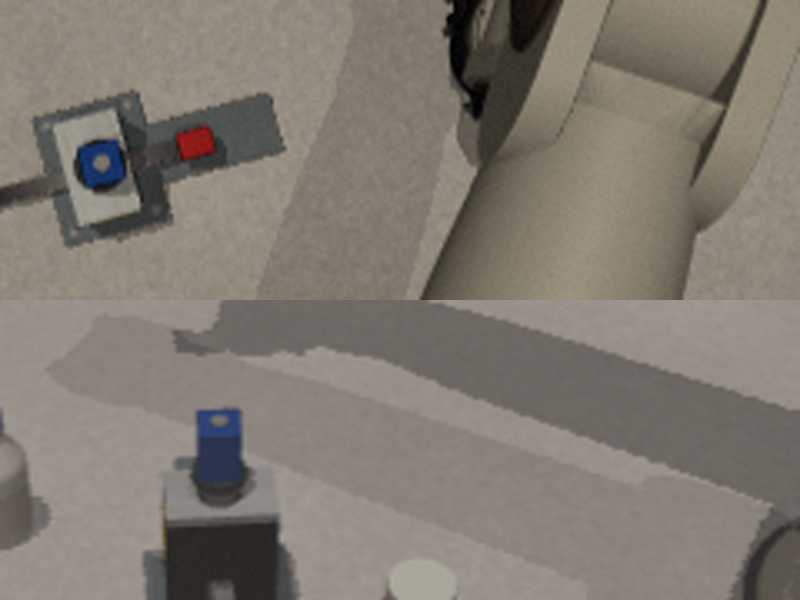

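The arbor stands raised about 12 mm on the wedge. Its head top is about 5 mm off-axis, a slight lean that is within limits. The wedge handle is 78 mm from the axis and the arm is clear. I'll hand in.

```bash
python3 -c "
from h import *
print(job_done())"
```

```text
the job is handed in; nothing more can be done
None
```

The job is done and handed in at about 29 s of the 58 s allowed; `job_done()` reports no verdict. I took the arbor from the rack and pressed it into the socket while twisting. I let it go once seated, then drove the wedge fully in under it, released it and backed the arm away.

**Finding the slot:** A first sweep with about 10 to 13 N of push missed the slot. A second sweep at about 18 N dropped the tang in, with the tool near yaw 4°. The arbor then slid down at yaw -8°, and I pressed it to a firm stop at about 18 N, within the 30 N limit.

**Last checks:**

| Check | Measured | Limit |
|---|---|---|
| Head top when seated and released | 0.161 m (0.163 expected, camera reads about 1 mm low) | flange within 2 mm of the plate |
| Arbor raised above home at the end | about 12 mm | 7 to 18 mm |
| Head top off the socket axis | about 5 mm, a slight lean towards the wedge handle (about 0.04 rad estimated) | 10 mm, 0.15 rad |
| Wedge handle from the axis | 78 mm | 30 to 100 mm |
| Wrist force with the arm clear | about 0 N | touching nothing |

The only oddity was that lean, which began during driving. I did not measure the tube, bottle and jar again at the end. The arm never went near enough to push them, apart from passing over the rack.

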